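# Set up the manicure tower and timer

### The job

Set up the manicure station. Build the tower on the black docking plate: stack the lidded boxes that are there with the deepest at the bottom and the shallowest at the top, each locked flat over the lugs below it, and lock the bottle caddy on top of the last lid. Only then stand the nail polishes that are there in the caddy's pockets, one after another in this order: dark red in the one-dot pocket, pale pink in the two-dot pocket, dark blue in the three-dot pocket, leaving the pocket of a missing colour empty. The drying timer belongs upright in the middle of its cork coaster and must be there when you finish; leave the lotion tube where it is.

Things in the scene. Friction and masses are not known exactly. Their poses are not given: they have to be found in the camera images.
- dock_top (a point): black docking plate, 150 x 80 mm, 10 mm high, fixed to the worktop, with two tapered round lugs 8 mm high (26 mm wide at the foot, 18 mm at the top), 35 mm either side of the middle along its length. Point: centre of its upper surface, 10 mm above the worktop; x along its length (line of the lugs), y across, z up
- deep_box_centre (a point): deep box: rigid closed box 130 x 60 mm, 62 mm high (lugs not counted), straight sides, blue with white lugs, 250 g. Two lugs on the lid, shaped like the plate's. Underside: two 30 x 30 mm recesses 10 mm deep that drop over the lugs below; it then rests flat, 2 mm side play; either way round. Point: centre, 31 mm above its underside; x along its length, y across, z up. Always there.
- middle_box_centre (a point): middle box: rigid closed box 130 x 60 mm, 50 mm high (lugs not counted), straight sides, green with white lugs, 200 g. Two lugs on the lid, shaped like the plate's. Underside: two 30 x 30 mm recesses 10 mm deep that drop over the lugs below; it then rests flat, 2 mm side play; either way round. Point: centre, 25 mm above its underside; x along its length, y across, z up. May be absent.
- shallow_box_centre (a point): shallow box: rigid closed box 130 x 60 mm, 40 mm high (lugs not counted), straight sides, orange with white lugs, 160 g. Two lugs on the lid, shaped like the plate's. Underside: two 30 x 30 mm recesses 10 mm deep that drop over the lugs below; it then rests flat, 2 mm side play; either way round. Point: centre, 20 mm above its underside; x along its length, y across, z up. May be absent.
- caddy_centre (a point): grey open caddy 130 x 60 mm, 45 mm high, straight sides, 150 g; recesses below like the boxes, locks on either way round. Three pockets in a row along its length, 42.5 mm apart, 40 (along) x 42 mm, floor 13 mm above its underside, 32 mm deep, marked by 1, 2, 3 yellow dots on the rims. Point: centre, 22.5 mm above its underside; x along its length from one-dot to three-dot pocket, y across, z up
- pocket_1 (a point): centre of the floor of the caddy's one-dot pocket (axes as the caddy's)
- pocket_2 (a point): centre of the floor of the caddy's two-dot pocket
- pocket_3 (a point): centre of the floor of the caddy's three-dot pocket
- red_polish_centre (a point): square nail-polish bottle, dark red with black cap, 76 mm high, 26 x 26 mm glass body 38 mm high, then a round cap 15.6 mm across from 40 mm up to the top; about 45 g. The point is on its axis, 38 mm above its underside; z up. May be absent.
- pink_polish_centre (a point): square nail-polish bottle, pale pink with white cap, 76 mm high, 26 x 26 mm glass body 38 mm high, then a round cap 15.6 mm across from 40 mm up to the top; about 45 g. The point is on its axis, 38 mm above its underside; z up. May be absent.
- blue_polish_centre (a point): square nail-polish bottle, dark blue with black cap, 76 mm high, 26 x 26 mm glass body 38 mm high, then a round cap 15.6 mm across from 40 mm up to the top; about 45 g. The point is on its axis, 38 mm above its underside; z up. May be absent.
- timer_centre (a point): white round kitchen-type dial timer , one rigid piece: 62 mm across up to 22 mm high, 58 mm up to 34 mm, then a small blue knob to 44 mm; 90 g. Point: on its axis, 22 mm above its underside; z up
- coaster_top (a point): round cork coaster with a dark ring, 88 mm across, 3 mm thick, fixed to the worktop: the timer's place. Point: centre of its upper surface
- lotion_tube: cream-coloured lotion tube lying on the worktop, a bystander, 199 x 61 x 41 mm; origin under its middle

How it is judged (in metres and radians):
On the way, in this order (a step that is already met when the one before it is completed fails the run):
1. the deep box is locked on the docking plate (horizontal distance between deep_box_centre and dock_top below 0.012 m and angle between the x axis of deep_box_centre and the x axis of dock_top, either way round below 0.2 rad and angle between deep_box_centre's own z axis and vertical below 0.06 rad and z of deep_box_centre in the frame of dock_top between 0.027 and 0.035 m), for 0.2 s.
2. the middle box, if there, is locked on the deep box (horizontal distance between middle_box_centre and dock_top below 0.012 m and angle between the x axis of middle_box_centre and the x axis of dock_top, either way round below 0.2 rad and angle between middle_box_centre's own z axis and vertical below 0.06 rad and z of middle_box_centre in the frame of dock_top between 0.083 and 0.091 m), for 0.2 s.
3. the shallow box, if there, is locked on the box below (horizontal distance between shallow_box_centre and dock_top below 0.012 m and angle between the x axis of shallow_box_centre and the x axis of dock_top, either way round below 0.2 rad and angle between shallow_box_centre's own z axis and vertical below 0.06 rad and (z of shallow_box_centre in the frame of dock_top between 0.078 and 0.086 m or z of shallow_box_centre in the frame of dock_top between 0.128 and 0.136 m)), for 0.2 s.
4. the caddy is locked on the topmost box (horizontal distance between caddy_centre and dock_top below 0.012 m and angle between the x axis of caddy_centre and the x axis of dock_top, either way round below 0.2 rad and angle between caddy_centre's own z axis and vertical below 0.06 rad and (z of caddy_centre in the frame of dock_top between 0.1305 and 0.1385 m or z of caddy_centre in the frame of dock_top between 0.1205 and 0.1285 m or z of caddy_centre in the frame of dock_top between 0.1705 and 0.1785 m)), for 0.2 s.
5. the dark red polish, if there, stands in the one-dot pocket (horizontal distance between red_polish_centre and pocket_1 below 0.015 m and z of red_polish_centre in the frame of pocket_1 between 0.032 and 0.043 m and angle between red_polish_centre's own z axis and vertical below 0.2 rad), for 0.2 s.
6. the pale pink polish, if there, stands in the two-dot pocket (horizontal distance between pink_polish_centre and pocket_2 below 0.015 m and z of pink_polish_centre in the frame of pocket_2 between 0.032 and 0.043 m and angle between pink_polish_centre's own z axis and vertical below 0.2 rad), for 0.2 s.
7. the dark blue polish, if there, stands in the three-dot pocket (horizontal distance between blue_polish_centre and pocket_3 below 0.015 m and z of blue_polish_centre in the frame of pocket_3 between 0.032 and 0.043 m and angle between blue_polish_centre's own z axis and vertical below 0.2 rad), for 0.2 s.
At the end, for the whole second after the job is handed in: Boxes there and caddy locked in order on the plate: height within 4 mm of seated, centre within 12 mm of the plate's, aligned within 0.2 rad, tilt under 0.06; each polish upright (0.2 rad) on its own pocket's floor, within 15 mm of its centre; timer upright on the coaster within 15 mm (all of step 1 and all of step 2 and all of step 3 and all of step 4 and all of step 5 and all of step 6 and all of step 7 and horizontal distance between timer_centre and coaster_top below 0.015 m and z of timer_centre in the frame of coaster_top between 0.018 and 0.026 m and angle between timer_centre's own z axis and vertical below 0.1 rad); the robot touches nothing.
It fails at once if the lotion tube is moved more than 30 mm (distance of lotion_tube from where it was at the start of the episode above 0.03 m).
Of middle_box, shallow_box only 1 to 2 are there at a start; the rules pass over those that are not, and their reading is None.
Of red_polish, pink_polish, blue_polish only 1 to 2 are there at a start; the rules pass over those that are not, and their reading is None.
At some moment in a run one of timer may be knocked a few centimetres aside while the robot is not near it.
It also fails if it takes over 210 s, if anything falls off the work surface, if the arm or the gripper's body presses on something with over 40 N, if the wrist force passes 120 N, or if a joint passes its speed limit or range.

### The arm

A 6-joint arm with a two-finger parallel gripper is mounted at the origin on a cart in front of the work surface, level with it; the furniture and walls round the work are solid. World frame = base frame: x ahead of the robot, y to its left, z up, the work surface at z = 0. Lengths are in m, angles in degrees, forces in N, time in s.
With the tool pointing down it reaches from about 0.35 to 0.875 m from the base axis. Payload 4.2 kg.
Tool frame: the origin (TCP) lies at the very end of the fingers, on their centre line; the grasp point (between the pads) lies 19 mm behind it; z points along the fingers, y is the line along which they close (so a half turn about z gives the same grasp; the last joint's range is limited). The gripper opens to 87 mm and grips with 3 to 60 N. Pads are 19 mm wide; open, the fingers measure 117 mm over their backs; the gripper's body (75 mm by 190 mm) begins 51 mm behind the grasp point.
Start: joints at [86.494, 22.042, 0.453, 0, -68.411, -14.817], TCP at [0.196, 0.593, 0.223] pointing down, gripper open.
Joint ranges: [-179.83, 179.83], [-69.29, 118.12], [-61.27, 80.66], [-181.25, 117.63], [-171.15, -9.14], [-177.46, 177.46]. Speed limits (degrees/s): [159.86, 159.86, 180, 180, 180, 180].

### API

Orientations are given as a 3x3 rotation matrix whose columns are the frame's x, y, z axes.
In Python, from station import sense, cams, r gives the robot as it stands. The module is installed in compiled form; this text tells all that it offers.
- The arm moves only by the tool step_arm, never from a script. Its argument "targets" is text: rows parted by semicolons, each of 4 numbers parted by spaces: the shift along the tool's x, y, z in cm, then the turn about the tool's z in degrees. In form: x y z turn; .... A call has 1 to 12 rows; each row shifts and turns the commanded pose from where the row before left it, along the tool's axes as they then stand; what a row does not reach is not made up. A row lasts 1/12 s, in which the tool goes at most 41.7 mm and 7.16 degrees, less where a joint would pass 70% of its speed; a pose out of reach is approached as far as the arm can. A call with a gripper value outside its range is refused whole. "claw" is the finger opening in cm, from 0 to 8.7, set as the call begins (left out, the last holds). The fingers move at their own pace and stop on an object; the grip force is fixed at half the most. Time passes only in rows, so rows that do not move let the fingers close. It gives the time, the measured TCP pose, the force, the opening and the grip force at its end, in the units of the state.
- sense(): the state, without advancing time (a new reading comes with each control period).
- cams.capture(name): name is "side" or "top"; returns a dict with "frame" (400x640x3 uint8, blue, green, red), "vertical_fov" (degrees; the focal length in pixels is half the picture's height over the tangent of half this angle, whatever the lens; pixels are square), "cx", "cy" (the principal point, pixels), "eye" and "rotation" of the camera in the world. Camera axes: x right, y down, z forward; pixel columns grow to the right and rows downward; lengths in m; the calibration is good to about 2 mm. A picture is of the moment at which its call begins. There is no depth.
- r.finish_job(): hands the job in; it is judged then, once.
The state is a dict: "time_s": time; "joints": joint angles; "joint_velocities": joint speeds; "effort": joint torques, N m; "tcp_pos": TCP position; "ee_rot": TCP orientation; "wrist_force": force on the tool from outside, world axes, zero at the start; "moment": the same for the moment, N m; "gripper_width": opening from 0.0 (shut) to 1.0 (fully open); "gripper_force": force on a finger pad.
Only numpy, scipy, OpenCV 4.12 (cv2) and the standard library are available. Lean on these libraries where they do the work, as an engineer would, in place of code of your own. Each camera call takes 0.05 s, during which the arm holds its last target. There are 200 camera calls.

## Working session

There is one attempt and no reset: what is moved stays moved. The work goes in short steps, Python scripts to look and compute and a tool call to move; the robot and the scene stay as the last step left them, time stands still between calls to the robot, and variables do not carry over. Pictures are saved under pics/ and viewed, at most 14 in all, crops included, and the job is handed in when it is done.

Besides the shell and the picture viewer there is one more tool, called after ">>>" by a JSON object that holds its "name" and its "arguments". step_arm: Moves the arm, as the interface text tells. Its arguments: {"type":"object","properties":{"targets":{"type":"string"},"claw":{"type":"number"}},"required":["targets"]}

```bash
mkdir -p pics
cat > h.py <<'E'
import numpy as np, cv2
from station import sense, cams, r
def cap(n,save=None):
    c=cams.capture(n)
    if save: cv2.imwrite(f'pics/{save}.png',c['frame'])
    return c
def ray(c,uv,z):
    f=c['frame'].shape[0]/2/np.tan(np.radians(c['vertical_fov'])/2)
    d=np.array(c['rotation'])@np.array([(uv[0]-c['cx'])/f,(uv[1]-c['cy'])/f,1.])
    e=np.array(c['eye']); return e+d*(z-e[2])/d[2]
def proj(c,p):
    f=c['frame'].shape[0]/2/np.tan(np.radians(c['vertical_fov'])/2)
    q=np.array(c['rotation']).T@(np.array(p)-np.array(c['eye'])); return np.array([c['cx']+f*q[0]/q[2],c['cy']+f*q[1]/q[2]])
E
python3 - <<'E'
from h import *
for n in('side','top'):
    c=cap(n,n+'0'); print(n,c['vertical_fov'],c['cx'],c['cy'],c['eye'],np.round(c['rotation'],3).tolist())
s=sense();print(s['time_s'],s['tcp_pos'],np.round(s['ee_rot'],3).tolist(),s['gripper_width'])
E
```

```text
side 57.69186307800149 318.3306076909073 202.94090730534143 [ 0.23427099 -0.74645749  0.41650863] [[0.923, -0.144, 0.358], [-0.385, -0.38, 0.841], [0.015, -0.914, -0.406]]
top 48.716388105773405 323.5107109945664 197.8719877511842 [ 0.34552621 -0.02357948  1.23381346] [[-0.029, -0.985, 0.17], [-1.0, 0.027, -0.016], [0.011, -0.17, -0.985]]
0.1 [0.19632004 0.59281352 0.22157729] [[0.949, -0.315, -0.001], [-0.315, -0.949, -0.002], [0.0, 0.002, -1.0]] 0.9993685312599152
```

View pics/top0.png

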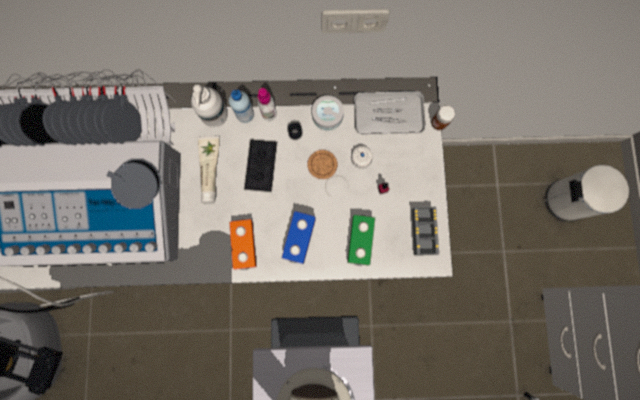

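View pics/side0.png

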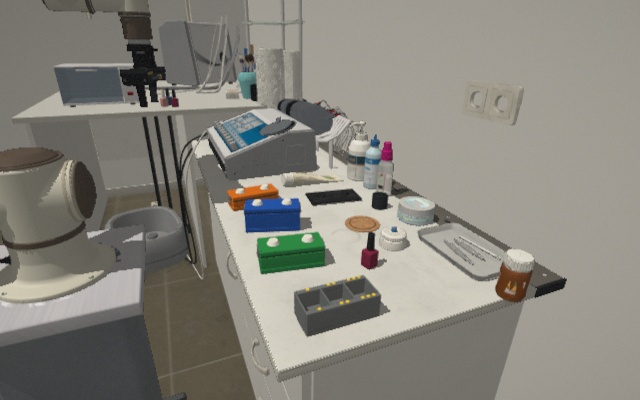

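The top view shows orange (243,245), blue (298,237) and green (361,240) boxes, caddy (425,231), dock (261,165), coaster (322,163), timer (362,156, off its coaster), red polish (383,185) and tube (208,168). I'll zoom in to check for other polishes.

Run:
```python
import cv2,numpy as np
t=cv2.imread('pics/top0.png')[85:275,185:455]; s=cv2.imread('pics/side0.png')[60:330,130:530]
cv2.imwrite('pics/tz.png',cv2.resize(t,None,fx=2.96,fy=2.96,interpolation=cv2.INTER_CUBIC))
cv2.imwrite('pics/sz.png',cv2.resize(s,None,fx=2,fy=2,interpolation=cv2.INTER_CUBIC))
```

```text
(no output)
```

View pics/tz.png

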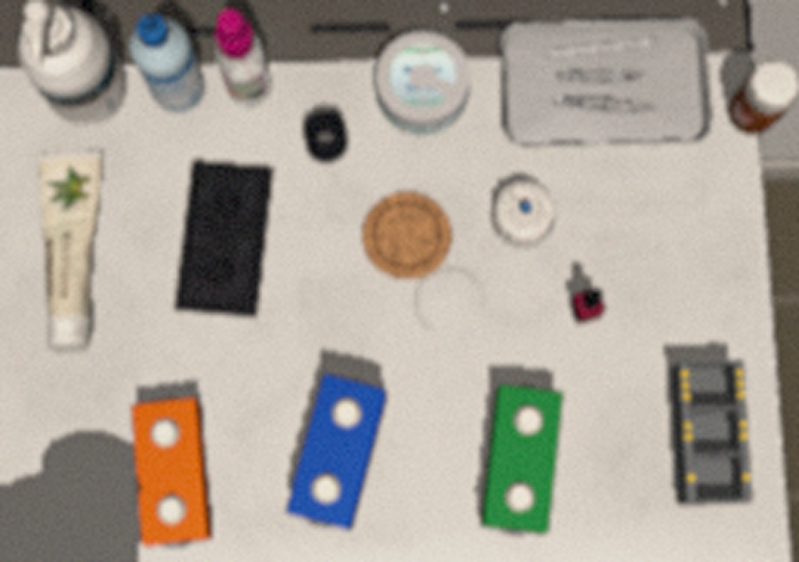

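View pics/sz.png

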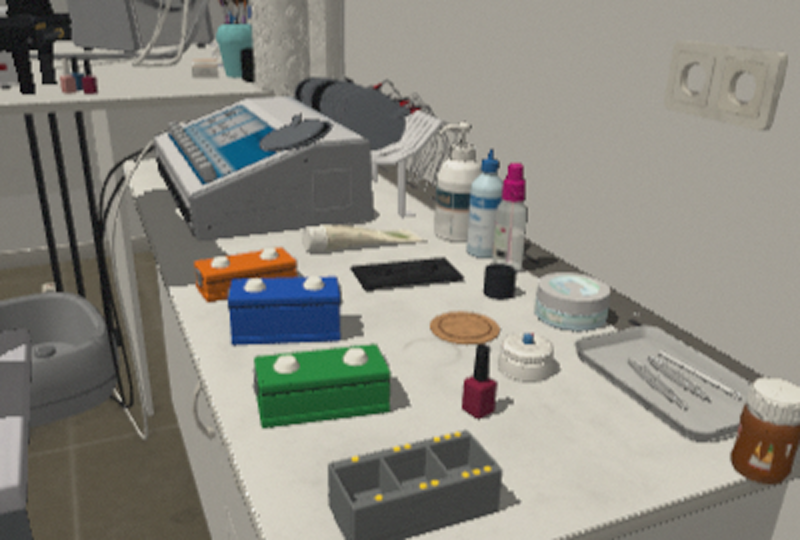

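Only the dark red polish is present, and all three boxes are there. The caddy's one-dot end points towards the robot and its three-dot end away. Now I'll measure.

```bash
cat > m.py <<'E'
from h import *
def hsv(c): return cv2.cvtColor(c['frame'],cv2.COLOR_BGR2HSV).astype(int)
R={'deep':(108,122,110,50,.062),'middle':(55,75,110,40,.050),'shallow':(5,14,190,120,.040)}
ROI=(slice(85,275),slice(185,455))
def big(m,full=False):
    mm=np.zeros(m.shape,np.uint8)
    if full: mm=m.astype(np.uint8)
    else: mm[ROI]=m[ROI]
    k,_=cv2.findContours(mm,cv2.RETR_EXTERNAL,cv2.CHAIN_APPROX_NONE)
    return max(k,key=cv2.contourArea)
def box(c,name,base=0.):
    a,b,s,v,h=R[name]; H=hsv(c)
    m=(H[...,0]>=a)&(H[...,0]<=b)&(H[...,1]>=s)&(H[...,2]>=v)
    hull=cv2.convexHull(big(m)); f=np.zeros(m.shape,np.uint8); cv2.drawContours(f,[hull],-1,1,-1)
    f=cv2.erode(f,np.ones((3,3)))
    lug=((f>0)&(H[...,1]<90)&(H[...,2]>110)).astype(np.uint8)
    n,_,st,ce=cv2.connectedComponentsWithStats(lug); o=np.argsort(-st[1:,4])[:2]+1
    p=[ray(c,ce[i],base+h+.005) for i in o]; d=p[0]-p[1]
    ctr=(p[0]+p[1])/2
    print(name,'ctr',ctr[:2].round(4),'lugdist',np.linalg.norm(d).round(4),'yaw',np.degrees(np.arctan(d[1]/d[0])).round(1),st[o,4])
    return ctr
def rect(c,cnt,z,lbl):
    P=np.array([ray(c,p[0],z)[:2] for p in cnt],np.float32)
    (x,y),(w,h),a=cv2.minAreaRect(P*1000); 
    if w<h: w,h,a=h,w,a+90
    a=(a+90)%180-90
    print(lbl,np.round([x/1000,y/1000],4),'size',round(w),round(h),'yaw',round(a,1))
E
cat > m0.py <<'E'
from m import *
c=cap('top'); H=hsv(c)
for n in R: box(c,n)
def sub(m,a,b,x,y):
    q=np.zeros(m.shape,bool); q[a:b,x:y]=m[a:b,x:y]; return big(q)
rect(c,sub(H[...,2]<60,130,198,235,285),.010,'dock')
rect(c,sub((H[...,2]<105),205,262,410,442),.045,'caddy')
yl=(H[...,0]>18)&(H[...,0]<35)&(H[...,1]>120)&(H[...,2]>120); yl[:200]=0; yl[265:]=0; yl[:,:405]=0; yl[:,445:]=0
n,_,st,ce=cv2.connectedComponentsWithStats(yl.astype(np.uint8))
for i in range(1,n): print('dot',st[i,4],ray(c,ce[i],.045)[:2].round(4))
rect(c,sub((H[...,0]<20)&(H[...,1]>90),145,182,300,345),.003,'coaster')
g=c['frame'][140:172,347:377]; cv2.imwrite('pics/g.png',g)
bl=(H[...,0]>95)&(H[...,0]<125)&(H[...,1]>80); k=sub(bl,140,170,348,376); print('timer knob',ray(c,k.reshape(-1,2).mean(0),.044)[:2].round(4))
cr=(((H[...,0]>165)|(H[...,0]<8))&(H[...,1]>120)); rect(c,sub(cr,172,200,370,395),.038,'red body z38')
bk=H[...,2]<45; k=sub(bk,172,200,372,395);m=cv2.moments(k); print('cap',ray(c,(m['m10']/m['m00'],m['m01']/m['m00']),.074)[:2].round(4),cv2.contourArea(k))
E
python3 m0.py
```

```text
deep ctr [0.4441 0.0279] lugdist 0.0697 yaw -16.5 [84 83]
middle ctr [ 0.4333 -0.1406] lugdist 0.0701 yaw -8.7 [87 87]
shallow ctr [0.4318 0.1813] lugdist 0.0694 yaw 5.2 [64 64]
dock [0.6564 0.1338] size 142 74 yaw -6.7
caddy [ 0.4578 -0.3094] size 133 63 yaw 0.8
dot 5 [ 0.5077 -0.292 ]
dot 10 [ 0.5017 -0.343 ]
dot 11 [ 0.4914 -0.2931]
dot 4 [ 0.4866 -0.3429]
dot 3 [ 0.4602 -0.3426]
dot 4 [ 0.4594 -0.2914]
dot 6 [ 0.4494 -0.2925]
dot 4 [ 0.4498 -0.3423]
dot 5 [ 0.4122 -0.2923]
dot 4 [ 0.4121 -0.3423]
coaster [ 0.6563 -0.0416] size 83 80 yaw -1.5
timer knob [ 0.67  -0.153]
red body z38 [ 0.5746 -0.2075] size 23 22 yaw -2.9
cap [ 0.5747 -0.2062] 8.5
```

```bash
cat > go.py <<'E'
from h import *
import sys
def plan(pts):
    """pts: list of (x,y,z,yaw); prints tool-axis shift in cm, then turn (shift first, turn after) per leg"""
    s=sense(); R=np.array(s['ee_rot']); p=np.array(s['tcp_pos']); yaw=np.degrees(np.arctan2(R[1,0],R[0,0]))
    print('t',round(s['time_s'],1),'tcp',p.round(4),'yaw',yaw.round(1),'F',np.round(s['wrist_force'],1),'w',round(s['gripper_width']*8.7,2),'gf',round(s['gripper_force'],1))
    for x,y,z,a in pts:
        a=yaw if a is None else a
        d=R.T@(np.array([x,y,z])-p)*100; t=(yaw-a+90)%180-90
        n=max(1,int(np.ceil(np.linalg.norm(d)/3.5)))
        print('shift',d.round(2),'rows',n,'each',(d/n).round(2),'turn',t.round(1))
        T=np.radians(t);R=R@np.array([[np.cos(T),-np.sin(T),0],[np.sin(T),np.cos(T),0],[0,0,1]]);p=np.array([x,y,z]);yaw=yaw-t
if __name__=='__main__': plan([tuple(None if v=='-' else float(v) for v in a.split(',')) for a in sys.argv[1:]])
E
python3 go.py .196,.593,.32,- .28,.25,.32,- .444,.028,.2,-16.5 .444,.028,.017,-
```

```text
t 0.1 tcp [0.1963 0.5929 0.2217] yaw -18.3 F [-0.1 -0.8  0.7] w 8.69 gf 0.0
shift [-0.03  0.01 -9.83] rows 3 each [-0.01  0.   -3.28] turn 0.0
shift [18.76 29.92  0.05] rows 11 each [1.71 2.72 0.  ] turn 0.0
shift [22.55 15.89 12.03] rows 9 each [2.51 1.77 1.34] turn -1.8
shift [-0.   -0.03 18.3 ] rows 6 each [-0.   -0.01  3.05] turn 0.0
```

>>> {"name": "step_arm", "arguments": {"targets": "0 0 -3.3 0; 0 0 -3.3 0; 0 0 -3.3 0; 1.9 3 0 0; 1.9 3 0 0; 1.9 3 0 0; 1.9 3 0 0; 1.9 3 0 0; 1.9 3 0 0; 1.9 3 0 0; 1.9 3 0 0; 1.9 3 0 0", "claw": 8.7}}

```text
time_s: 1.15
tcp_pos: [0.2738, 0.2812, 0.3214]
ee_rot: [[0.949, -0.314, -0.0], [-0.314, -0.949, -0.0], [-0.0, 0.0, -1.0]]
wrist_force: [0.5, 0.6, 0.3]
gripper_width: 0.999
gripper_force: 0.0
```

```bash
python3 go.py .28,.25,.32,- .444,.028,.15,-16.5 .444,.028,.017,-
```

```text
t 1.1 tcp [0.2738 0.2812 0.3214] yaw -18.3 F [0.5 0.6 0.3] w 8.7 gf 0.0
shift [1.57 2.77 0.14] rows 1 each [1.57 2.77 0.14] turn 0.0
shift [22.54 15.93 17.  ] rows 10 each [2.25 1.59 1.7 ] turn -1.8
shift [ 0.  -0.  13.3] rows 4 each [ 0.   -0.    3.32] turn 0.0
```

>>> {"name": "step_arm", "arguments": {"targets": "0 0 0 0; 0 0 0 0; 2.3 1.6 1.7 0; 2.3 1.6 1.7 0; 2.3 1.6 1.7 0; 2.3 1.6 1.7 0; 2.3 1.6 1.7 0; 2.3 1.6 1.7 0; 2.3 1.6 1.7 0; 2.3 1.6 1.7 0; 2.3 1.6 1.7 0; 2.3 1.6 1.7 -1.8"}}

```text
time_s: 2.15
tcp_pos: [0.4431, 0.0587, 0.1503]
ee_rot: [[0.959, -0.283, -0.0], [-0.283, -0.959, -0.0], [-0.0, 0.0, -1.0]]
wrist_force: [1.2, 0.8, 0.6]
gripper_width: 1.0
gripper_force: 0.0
```

>>> {"name": "step_arm", "arguments": {"targets": "0 0 0 0; 0 0 0 0; 0 0 0 0; 0 0 0 0"}}

```text
time_s: 2.48
tcp_pos: [0.4423, 0.0602, 0.1521]
ee_rot: [[0.959, -0.283, 0.001], [-0.283, -0.959, 0.001], [0.001, -0.001, -1.0]]
wrist_force: [0.2, -0.3, 0.4]
gripper_width: 1.004
gripper_force: 0.0
```

```bash
python3 go.py .444,.028,.1,-16.5 .444,.028,.017,-
```

```text
t 2.5 tcp [0.4423 0.0602 0.1521] yaw -16.4 F [ 0.2 -0.3  0.4] w 8.74 gf 0.0
shift [1.07 3.04 5.21] rows 2 each [0.54 1.52 2.6 ] turn 0.1
shift [-0.01  0.01  8.3 ] rows 3 each [-0.    0.    2.77] turn 0.0
```

>>> {"name": "step_arm", "arguments": {"targets": "0.55 1.5 0 0; 0.55 1.5 0 0; 0 0 2 0; 0 0 2 0; 0 0 1.2 0; 0 0 0 0; 0 0 0 0; 0 0 0 0"}}

```text
time_s: 3.15
tcp_pos: [0.4448, 0.0282, 0.1009]
ee_rot: [[0.959, -0.283, 0.003], [-0.283, -0.959, 0.001], [0.002, -0.002, -1.0]]
wrist_force: [-0.0, 0.4, 0.2]
gripper_width: 0.999
gripper_force: 0.0
```

Run:
```python
from m import *; import go
c=cap('top','t1'); s=cap('side'); cv2.imwrite('pics/a1.png',cv2.resize(np.hstack([c['frame'][130:280,185:450],s['frame'][150:300,200:400]]),None,fx=1.7,fy=1.7))
go.plan([(.444,.028,.1,-16.5),(.444,.028,.017,None)])
```

```text
t 3.2 tcp [0.4448 0.0279 0.1008] yaw -16.5 F [ 0.1 -0.   0.9] w 8.72 gf 0.0
shift [-0.08  0.02  0.08] rows 1 each [-0.08  0.02  0.08] turn 0.0
shift [-0.02  0.01  8.3 ] rows 3 each [-0.01  0.    2.77] turn 0.0
```

View pics/a1.png

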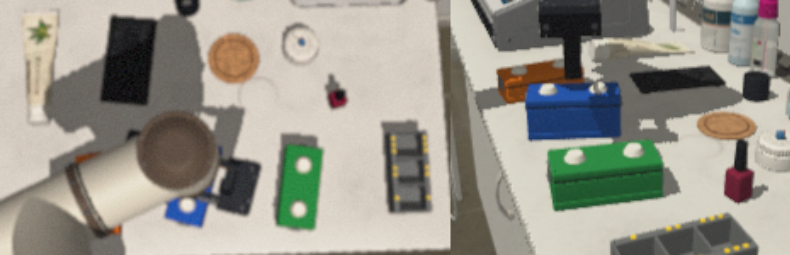

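Run:
```python
from m import *
for n in('side','top'):
    c=cap(n)
    s=sense();p=np.array(s['tcp_pos']);R=np.array(s['ee_rot'])
    for d in(0,.05,-.05): print(n,d,proj(c,p+R[:,1]*d).round(0))
    print(proj(c,[.444,.028,.062]))
    if n=='side': cv2.imwrite('pics/a2.png',cv2.resize(c['frame'][100:260,200:340],None,fx=3.5,fy=3.5,interpolation=2))
```

```text
side 0 [272. 188.]
side 0.05 [272. 196.]
side -0.05 [272. 180.]
[272.30566092 202.73611852]
top 0 [298. 236.]
top 0.05 [317. 241.]
top -0.05 [279. 231.]
[298.20940103 236.99327991]
```

View pics/a2.png

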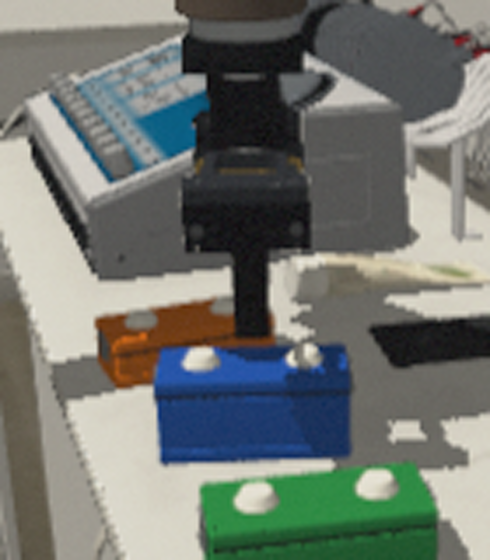

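The near fingertip is at about (271,197), matching its projection (272,196), so the gripper is aligned. Descending.

>>> {"name": "step_arm", "arguments": {"targets": "-0.1 0 2 0; 0 0 2 0; 0 0 2 0; 0 0 1.5 0; 0 0 0.8 0; 0 0 0 0; 0 0 0 0"}}

```text
time_s: 3.93
tcp_pos: [0.4434, 0.0275, 0.0168]
ee_rot: [[0.959, -0.284, 0.0], [-0.284, -0.959, -0.0], [0.0, 0.0, -1.0]]
wrist_force: [0.5, -1.2, -0.3]
gripper_width: 1.001
gripper_force: 0.0
```

>>> {"name": "step_arm", "arguments": {"targets": "0 0 0 0; 0 0 0 0; 0 0 0 0; 0 0 0 0; 0 0 0 0; 0 0 0 0; 0 0 0 0; 0 0 0 0; 0 0 0 0", "claw": 4.5}}

```text
time_s: 4.68
tcp_pos: [0.4434, 0.0277, 0.017]
ee_rot: [[0.959, -0.284, 0.001], [-0.284, -0.959, 0.0], [0.001, -0.001, -1.0]]
wrist_force: [-0.9, 0.6, 6.2]
gripper_width: 0.686
gripper_force: 30.0
```

>>> {"name": "step_arm", "arguments": {"targets": "0 0 -1 0; 0 0 -2 0; 0 0 -2 0; 0 0 -2 0; 0 0 -2 0; 0 0 -2 0; 0 0 0 0; 0 0 0 0; 0 0 0 0; 0 0 0 0"}}

```text
time_s: 5.52
tcp_pos: [0.4417, 0.027, 0.1249]
ee_rot: [[0.959, -0.285, -0.004], [-0.285, -0.959, -0.001], [-0.003, 0.002, -1.0]]
wrist_force: [0.2, -0.7, -2.4]
gripper_width: 0.685
gripper_force: 30.0
```

```bash
python3 go.py .656,.134,.12,-6.7 .656,.134,.027,-
```

```text
t 5.5 tcp [0.4417 0.027  0.1249] yaw -16.5 F [ 0.2 -0.7 -2.4] w 5.96 gf 30.0
shift [ 17.5  -16.37   0.4 ] rows 7 each [ 2.5  -2.34  0.06] turn -9.8
shift [ 0.03 -0.01  9.3 ] rows 3 each [ 0.01 -0.    3.1 ] turn 0.0
```

>>> {"name": "step_arm", "arguments": {"targets": "2.2 -2 0 -1.6; 2.2 -2 0 -1.6; 2.2 -2 0 -1.6; 2.2 -2 0 -1.6; 2.2 -2 0 -1.6; 2.2 -2 0 -1.6; 2.2 -2 0 0; 0 0 0 0; 0 0 0 0; 0 0 0 0"}}

```text
time_s: 6.35
tcp_pos: [0.6206, 0.1326, 0.1243]
ee_rot: [[0.993, -0.121, -0.004], [-0.121, -0.993, -0.002], [-0.004, 0.002, -1.0]]
wrist_force: [0.6, 1.0, -3.4]
gripper_width: 0.687
gripper_force: 30.0
```

```bash
python3 go.py .657,.1345,.045,-6.7 .657,.1345,.027,-
```

```text
t 6.3 tcp [0.6206 0.1326 0.1243] yaw -6.9 F [ 0.6  1.  -3.4] w 5.97 gf 30.0
shift [ 3.62 -0.65  7.91] rows 3 each [ 1.21 -0.22  2.64] turn -0.2
shift [ 0.01 -0.    1.8 ] rows 1 each [ 0.01 -0.    1.8 ] turn 0.0
```

>>> {"name": "step_arm", "arguments": {"targets": "1.2 -0.2 0 0; 1.2 -0.2 0 0; 1.2 -0.2 0 0; 0 0 2 0; 0 0 2 0; 0 0 2 0; 0 0 1.5 0; 0 0 0 0; 0 0 0 0; 0 0 0 0"}}

```text
time_s: 7.18
tcp_pos: [0.6588, 0.1345, 0.0527]
ee_rot: [[0.993, -0.12, 0.002], [-0.12, -0.993, 0.0], [0.002, -0.0, -1.0]]
wrist_force: [0.8, -0.0, -1.8]
gripper_width: 0.687
gripper_force: 30.0
```

Run:
```python
from m import *; import go
c=cap('top'); 
s=cap('side'); cv2.imwrite('pics/a3.png',cv2.resize(s['frame'][130:240,230:400],None,fx=4,fy=4,interpolation=2))
go.plan([(.657,.1345,.027,-6.7)])
```

```text
t 7.3 tcp [0.6592 0.1349 0.0534] yaw -6.9 F [-0.2  0.5 -3.3] w 6.0 gf 30.0
shift [-0.22  0.07  2.63] rows 1 each [-0.22  0.07  2.63] turn -0.2
```

View pics/a3.png

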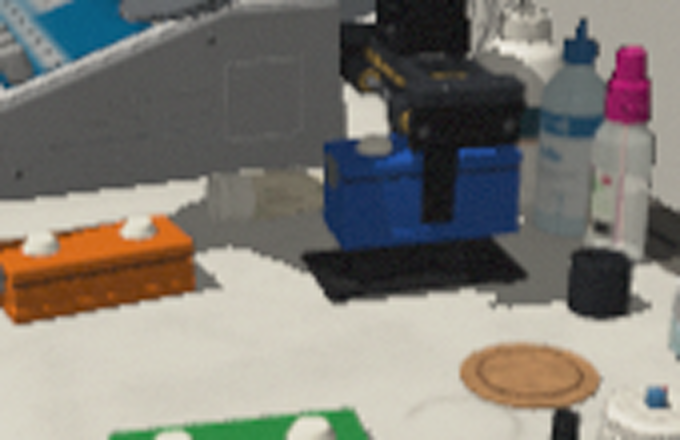

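The blue box hangs about 25 mm above the plate and lines up with it. Lowering.

>>> {"name": "step_arm", "arguments": {"targets": "-0.2 0 0 0; 0 0 0 0; 0 0 0.8 0; 0 0 0.6 0; 0 0 0.5 0; 0 0 0.4 0; 0 0 0.3 0; 0 0 0 0; 0 0 0 0; 0 0 0 0"}}

```text
time_s: 8.12
tcp_pos: [0.6561, 0.1347, 0.027]
ee_rot: [[0.993, -0.12, -0.001], [-0.12, -0.993, -0.001], [-0.001, 0.001, -1.0]]
wrist_force: [-4.8, -1.7, 5.8]
gripper_width: 0.687
gripper_force: 30.0
```

>>> {"name": "step_arm", "arguments": {"targets": "0 0 0 0; 0 0 0 0; 0 0 0 0; 0 0 0 0; 0 0 0 0; 0 0 0 0", "claw": 8.7}}

```text
time_s: 8.62
tcp_pos: [0.6565, 0.1349, 0.0253]
ee_rot: [[0.993, -0.121, -0.0], [-0.121, -0.993, -0.0], [-0.0, 0.0, -1.0]]
wrist_force: [-0.3, -1.3, 0.2]
gripper_width: 0.981
gripper_force: 0.0
```

>>> {"name": "step_arm", "arguments": {"targets": "0 0 -1 0; 0 0 -2 0; 0 0 -3 0; 0 0 -3 0; 0 0 -3 0; 0 0 -3 0; 0 0 0 0; 0 0 0 0"}}

```text
time_s: 9.28
tcp_pos: [0.6577, 0.1354, 0.1793]
ee_rot: [[0.993, -0.12, 0.006], [-0.12, -0.993, 0.002], [0.006, -0.003, -1.0]]
wrist_force: [-0.1, -0.5, -0.9]
gripper_width: 1.0
gripper_force: 0.0
```

```bash
python3 go.py .52,-.05,.2,- .433,-.1406,.2,-8.7 .4333,-.1406,.012,-
```

```text
t 9.3 tcp [0.6577 0.1354 0.1793] yaw -6.9 F [-0.1 -0.5 -0.9] w 8.7 gf 0.0
shift [-11.42  20.05  -2.2 ] rows 7 each [-1.63  2.86 -0.31] turn 0.0
shift [-7.55 10.04 -0.07] rows 4 each [-1.89  2.51 -0.02] turn 1.8
shift [-0.07  0.06 18.8 ] rows 6 each [-0.01  0.01  3.13] turn 0.0
```

>>> {"name": "step_arm", "arguments": {"targets": "-1.6 2.5 0 0; -1.6 2.5 0 0; -1.6 2.5 0 0; -1.6 2.5 0 0; -1.6 2.5 0 0; -1.6 2.5 0 0; -1.6 2.5 0 0; -1.6 2.5 0 0; -1.6 2.5 0 0; -1.6 2.5 0 0; -1.6 2.5 0 0; -1.4 2.6 0 1.8"}}

```text
time_s: 10.28
tcp_pos: [0.4294, -0.1418, 0.1749]
ee_rot: [[0.988, -0.152, -0.002], [-0.152, -0.988, 0.0], [-0.002, 0.0, -1.0]]
wrist_force: [-0.6, 0.1, 0.5]
gripper_width: 0.999
gripper_force: 0.0
```

>>> {"name": "step_arm", "arguments": {"targets": "0 0 2 0; 0 0 2 0; 0 0 2 0; 0 0 1 0; 0 0 0 0; 0 0 0 0; 0 0 0 0"}}

```text
time_s: 10.87
tcp_pos: [0.4319, -0.141, 0.106]
ee_rot: [[0.988, -0.151, 0.001], [-0.151, -0.988, -0.0], [0.001, 0.0, -1.0]]
wrist_force: [-0.0, -0.2, 0.1]
gripper_width: 1.0
gripper_force: 0.0
```

Run:
```python
from m import *; import go
c=cap('top'); 
try: box(c,'deep',.010)
except Exception as e: print(e)
go.plan([(.4333,-.1406,.1,-8.7),(.4333,-.1406,.012,None)])
```

```text
deep ctr [0.6561 0.134 ] lugdist 0.0697 yaw -7.0 [83 83]
t 10.9 tcp [ 0.4322 -0.1409  0.1063] yaw -8.7 F [1.  0.  0.6] w 8.71 gf 0.0
shift [ 0.11 -0.05  0.63] rows 1 each [ 0.11 -0.05  0.63] turn -0.0
shift [-0.01  0.    8.8 ] rows 3 each [-0.    0.    2.93] turn 0.0
```

>>> {"name": "step_arm", "arguments": {"targets": "0.1 0 2.5 0; 0 0 2.5 0; 0 0 2.5 0; 0 0 1.2 0; 0 0 0.7 0; 0 0 0 0; 0 0 0 0"}}

```text
time_s: 11.5
tcp_pos: [0.4333, -0.1411, 0.0122]
ee_rot: [[0.988, -0.151, 0.001], [-0.151, -0.988, -0.0], [0.001, -0.0, -1.0]]
wrist_force: [0.1, -0.2, 0.1]
gripper_width: 1.0
gripper_force: 0.0
```

>>> {"name": "step_arm", "arguments": {"targets": "0 0 0 0; 0 0 0 0; 0 0 0 0; 0 0 0 0; 0 0 0 0; 0 0 0 0; 0 0 0 0; 0 0 0 0; 0 0 0 0", "claw": 4.5}}

```text
time_s: 12.25
tcp_pos: [0.4328, -0.1411, 0.0119]
ee_rot: [[0.988, -0.152, 0.001], [-0.152, -0.988, 0.0], [0.001, -0.0, -1.0]]
wrist_force: [-0.8, 0.8, 6.1]
gripper_width: 0.687
gripper_force: 30.0
```

>>> {"name": "step_arm", "arguments": {"targets": "0 0 -1 0; 0 0 -2 0; 0 0 -2 0; 0 0 -3 0; 0 0 -3 0; 0 0 -3 0; 0 0 -2 0; 0 0 0 0; 0 0 0 0; 0 0 0 0"}}

```text
time_s: 13.08
tcp_pos: [0.431, -0.1409, 0.1698]
ee_rot: [[0.988, -0.152, -0.004], [-0.152, -0.988, 0.001], [-0.004, -0.0, -1.0]]
wrist_force: [-0.2, 0.5, -2.4]
gripper_width: 0.691
gripper_force: 30.0
```

```bash
python3 go.py .656,.134,.16,-7 .656,.134,.084,-
```

```text
t 13.1 tcp [ 0.431  -0.1409  0.1698] yaw -8.8 F [-0.2  0.5 -2.4] w 6.01 gf 30.0
shift [ 18.06 -30.6    0.92] rows 11 each [ 1.64 -2.78  0.08] turn -1.8
shift [0.03 0.   7.6 ] rows 3 each [0.01 0.   2.53] turn 0.0
```

>>> {"name": "step_arm", "arguments": {"targets": "1.5 -2.6 0 0; 1.5 -2.6 0 0; 1.5 -2.6 0 0; 1.5 -2.6 0 0; 1.5 -2.6 0 0; 1.5 -2.6 0 0; 1.5 -2.6 0 0; 1.5 -2.6 0 0; 1.5 -2.6 0 0; 1.5 -2.6 0 0; 1.5 -2.6 0 0; 1.5 -2 0 -1.8"}}

```text
time_s: 14.08
tcp_pos: [0.6564, 0.1356, 0.1677]
ee_rot: [[0.993, -0.119, -0.005], [-0.119, -0.993, -0.002], [-0.005, 0.002, -1.0]]
wrist_force: [-0.0, -0.1, -3.1]
gripper_width: 0.688
gripper_force: 30.0
```

>>> {"name": "step_arm", "arguments": {"targets": "0 0 2 0; 0 0 2 0; 0 0 1.5 0; 0 0 0 0; 0 0 0 0; 0 0 0 0; 0 0 0 0"}}

```text
time_s: 14.67
tcp_pos: [0.6575, 0.1341, 0.1174]
ee_rot: [[0.993, -0.12, 0.002], [-0.12, -0.993, 0.0], [0.002, -0.001, -1.0]]
wrist_force: [-0.3, -0.3, -1.9]
gripper_width: 0.684
gripper_force: 30.0
```

```bash
python3 go.py .656,.134,.11,-7 .656,.134,.084,-
```

```text
t 14.7 tcp [0.6575 0.1341 0.1174] yaw -6.9 F [-0.3 -0.3 -1.9] w 5.95 gf 30.0
shift [-0.15  0.03  0.74] rows 1 each [-0.15  0.03  0.74] turn 0.1
shift [-0.   0.   2.6] rows 1 each [-0.   0.   2.6] turn 0.0
```

>>> {"name": "step_arm", "arguments": {"targets": "-0.2 0 0.7 0; 0 0 0 0; 0 0 0.8 0; 0 0 0.6 0; 0 0 0.5 0; 0 0 0.4 0; 0 0 0.3 0; 0 0 0 0; 0 0 0 0; 0 0 0 0"}}

```text
time_s: 15.5
tcp_pos: [0.6549, 0.1342, 0.084]
ee_rot: [[0.993, -0.12, 0.0], [-0.12, -0.993, -0.0], [0.0, 0.0, -1.0]]
wrist_force: [-2.1, 0.4, 1.0]
gripper_width: 0.685
gripper_force: 30.0
```

>>> {"name": "step_arm", "arguments": {"targets": "0 0 0 0; 0 0 0 0; 0 0 0 0; 0 0 0 0; 0 0 0 0; 0 0 0 0", "claw": 8.7}}

```text
time_s: 16.0
tcp_pos: [0.655, 0.1343, 0.0835]
ee_rot: [[0.993, -0.121, 0.0], [-0.121, -0.993, 0.0], [0.0, -0.0, -1.0]]
wrist_force: [-0.6, 0.3, -0.3]
gripper_width: 0.98
gripper_force: 0.0
```

>>> {"name": "step_arm", "arguments": {"targets": "0 0 -1 0; 0 0 -2 0; 0 0 -3 0; 0 0 -3 0; 0 0 -3 0; 0 0 0 0; 0 0 0 0; 0 0 0 0"}}

```text
time_s: 16.67
tcp_pos: [0.6545, 0.1342, 0.2039]
ee_rot: [[0.993, -0.121, -0.0], [-0.121, -0.993, 0.001], [-0.0, -0.001, -1.0]]
wrist_force: [-0.5, 0.1, -0.8]
gripper_width: 1.0
gripper_force: 0.0
```

```bash
python3 go.py .4318,.1813,.2,5.2 .4318,.1813,.007,-
```

```text
t 16.7 tcp [0.6545 0.1342 0.2039] yaw -6.9 F [-0.5  0.1 -0.8] w 8.7 gf 0.0
shift [-22.67  -1.98   0.39] rows 7 each [-3.24 -0.28  0.06] turn -12.1
shift [-0.00e+00  1.00e-02  1.93e+01] rows 6 each [-0.    0.    3.22] turn 0.0
```

>>> {"name": "step_arm", "arguments": {"targets": "-2.6 -0.2 0 0; -2.6 -0.2 0 0; -2.6 -0.2 0 0; -2.6 -0.2 0 0; -2.6 -0.2 0 0; -2.6 -0.2 0 0; -2.6 -0.2 0 0; -2.6 -0.2 0 0; -1.9 -0.4 0 -4; 0 0 0 -4; 0 0 0 -4.1; 0 0 0 0"}}

```text
time_s: 17.67
tcp_pos: [0.431, 0.1812, 0.2027]
ee_rot: [[0.996, 0.092, -0.002], [0.092, -0.996, -0.001], [-0.002, 0.001, -1.0]]
wrist_force: [0.6, -0.2, 0.2]
gripper_width: 1.0
gripper_force: 0.0
```

>>> {"name": "step_arm", "arguments": {"targets": "0 0 3 0; 0 0 3 0; 0 0 3 0; 0 0 2 0; 0 0 0 0; 0 0 0 0; 0 0 0 0"}}

```text
time_s: 18.25
tcp_pos: [0.4328, 0.1819, 0.0944]
ee_rot: [[0.996, 0.09, 0.001], [0.09, -0.996, 0.0], [0.001, -0.0, -1.0]]
wrist_force: [0.3, 0.4, 0.4]
gripper_width: 1.0
gripper_force: 0.0
```

Run:
```python
from m import *; import go
c=cap('top'); 
box(c,'middle',.072)
go.plan([(.4318,.1813,.07,5.2),(.4318,.1813,.007,None)])
```

```text
middle ctr [0.6546 0.1333] lugdist 0.0702 yaw -6.7 [97 95]
t 18.3 tcp [0.433  0.1821 0.0948] yaw 5.2 F [ 0.2 -1.   1. ] w 8.7 gf 0.0
shift [-0.13  0.08  2.48] rows 1 each [-0.13  0.08  2.48] turn -0.0
shift [-0.01  0.01  6.3 ] rows 2 each [-0.01  0.    3.15] turn 0.0
```

>>> {"name": "step_arm", "arguments": {"targets": "-0.1 0.1 2.5 0; 0 0 2.5 0; 0 0 2 0; 0 0 1.2 0; 0 0 0.6 0; 0 0 0 0; 0 0 0 0"}}

```text
time_s: 18.88
tcp_pos: [0.4319, 0.1811, 0.0066]
ee_rot: [[0.996, 0.09, 0.002], [0.09, -0.996, 0.001], [0.002, -0.001, -1.0]]
wrist_force: [0.0, 0.8, 1.0]
gripper_width: 0.992
gripper_force: 0.0
```

>>> {"name": "step_arm", "arguments": {"targets": "0 0 0 0; 0 0 0 0; 0 0 0 0; 0 0 0 0; 0 0 0 0; 0 0 0 0; 0 0 0 0; 0 0 0 0; 0 0 0 0", "claw": 4.5}}

```text
time_s: 19.63
tcp_pos: [0.4313, 0.1807, 0.0059]
ee_rot: [[0.996, 0.09, 0.001], [0.09, -0.996, 0.001], [0.001, -0.001, -1.0]]
wrist_force: [-0.7, 0.3, 5.1]
gripper_width: 0.689
gripper_force: 30.0
```

>>> {"name": "step_arm", "arguments": {"targets": "0 0 -1 0; 0 0 -2 0; 0 0 -3 0; 0 0 -3 0; 0 0 -3 0; 0 0 -3 0; 0 0 -3 0; 0 0 -3 0; 0 0 0 0; 0 0 0 0; 0 0 0 0"}}

```text
time_s: 20.55
tcp_pos: [0.4299, 0.1797, 0.2141]
ee_rot: [[0.996, 0.09, -0.003], [0.09, -0.996, -0.001], [-0.003, 0.001, -1.0]]
wrist_force: [-0.4, -0.8, -1.7]
gripper_width: 0.687
gripper_force: 30.0
```

```bash
python3 go.py .655,.1335,.21,-6.9 .655,.1335,.129,-
```

```text
t 20.6 tcp [0.4299 0.1797 0.2141] yaw 5.1 F [-0.4 -0.8 -1.7] w 5.97 gf 30.0
shift [22.01  6.62  0.35] rows 7 each [3.14 0.95 0.05] turn 12.0
shift [ 0.02 -0.01  8.1 ] rows 3 each [ 0.01 -0.    2.7 ] turn 0.0
```

>>> {"name": "step_arm", "arguments": {"targets": "2.2 0.66 0 0; 2.2 0.66 0 0; 2.2 0.66 0 0; 2.2 0.66 0 0; 2.2 0.66 0 0; 2.2 0.66 0 0; 2.2 0.66 0 0; 2.2 0.66 0 0; 2.2 0.66 0 0; 2.2 0.66 0 4; 0 0 0 4; 0 0 0 4"}}

```text
time_s: 21.55
tcp_pos: [0.6559, 0.1336, 0.2109]
ee_rot: [[0.992, -0.124, -0.007], [-0.124, -0.992, -0.002], [-0.006, 0.003, -1.0]]
wrist_force: [-0.8, -0.3, -1.0]
gripper_width: 0.686
gripper_force: 30.0
```

>>> {"name": "step_arm", "arguments": {"targets": "0 0 2 0; 0 0 2 0; 0 0 1 0; 0 0 0 0; 0 0 0 0; 0 0 0 0; 0 0 0 0"}}

```text
time_s: 22.13
tcp_pos: [0.6568, 0.1348, 0.1668]
ee_rot: [[0.993, -0.119, 0.002], [-0.119, -0.993, 0.001], [0.002, -0.001, -1.0]]
wrist_force: [-0.5, -0.3, -1.8]
gripper_width: 0.69
gripper_force: 30.0
```

```bash
python3 go.py .6545,.1335,.155,-6.9 .6545,.1335,.128,-
```

```text
t 22.1 tcp [0.6568 0.1348 0.1668] yaw -6.8 F [-0.5 -0.3 -1.8] w 6.0 gf 30.0
shift [-0.22  0.16  1.18] rows 1 each [-0.22  0.16  1.18] turn 0.1
shift [-0.01  0.    2.7 ] rows 1 each [-0.01  0.    2.7 ] turn 0.0
```

>>> {"name": "step_arm", "arguments": {"targets": "-0.2 0.15 1.2 0; 0 0 0 0; 0 0 0.9 0; 0 0 0.7 0; 0 0 0.5 0; 0 0 0.4 0; 0 0 0.2 0; 0 0 0 0; 0 0 0 0; 0 0 0 0"}}

```text
time_s: 22.97
tcp_pos: [0.654, 0.1332, 0.128]
ee_rot: [[0.993, -0.118, 0.001], [-0.118, -0.993, -0.0], [0.001, 0.0, -1.0]]
wrist_force: [-2.2, 0.5, 5.9]
gripper_width: 0.689
gripper_force: 30.0
```

>>> {"name": "step_arm", "arguments": {"targets": "0 0 0 0; 0 0 0 0; 0 0 0 0; 0 0 0 0; 0 0 0 0; 0 0 0 0", "claw": 8.7}}

```text
time_s: 23.47
tcp_pos: [0.654, 0.1332, 0.1263]
ee_rot: [[0.993, -0.119, -0.0], [-0.119, -0.993, -0.0], [-0.0, 0.0, -1.0]]
wrist_force: [0.5, -0.2, 0.1]
gripper_width: 0.982
gripper_force: 0.0
```

>>> {"name": "step_arm", "arguments": {"targets": "0 0 -1 0; 0 0 -2 0; 0 0 -3 0; 0 0 -3 0; 0 0 -2 0; 0 0 0 0; 0 0 0 0; 0 0 0 0"}}

```text
time_s: 24.13
tcp_pos: [0.6534, 0.1332, 0.2362]
ee_rot: [[0.993, -0.119, -0.001], [-0.119, -0.993, 0.0], [-0.001, -0.0, -1.0]]
wrist_force: [0.1, -0.1, -0.2]
gripper_width: 0.999
gripper_force: 0.0
```

```bash
python3 go.py .455,-.317,.23,-0.2 .455,-.317,.015,-
```

```text
t 24.1 tcp [0.6534 0.1332 0.2362] yaw -6.8 F [ 0.1 -0.1 -0.2] w 8.69 gf 0.0
shift [-14.33  47.06   0.63] rows 15 each [-0.96  3.14  0.04] turn -6.6
shift [2.00e-02 0.00e+00 2.15e+01] rows 7 each [0.   0.   3.07] turn 0.0
```

>>> {"name": "step_arm", "arguments": {"targets": "-0.9 2.9 0 0; -0.9 2.9 0 0; -0.9 2.9 0 0; -0.9 2.9 0 0; -0.9 2.9 0 0; -0.9 2.9 0 0; -0.9 2.9 0 0; -0.9 2.9 0 0; -0.9 2.9 0 0; -0.9 2.9 0 0; -0.9 2.9 0 0; -0.9 2.9 0 0"}}

```text
time_s: 25.13
tcp_pos: [0.5037, -0.2005, 0.2351]
ee_rot: [[0.993, -0.119, -0.003], [-0.119, -0.993, 0.001], [-0.003, -0.0, -1.0]]
wrist_force: [0.6, 0.0, 0.5]
gripper_width: 1.001
gripper_force: 0.0
```

>>> {"name": "step_arm", "arguments": {"targets": "-0.9 2.9 0 -3; -0.9 2.9 0 -3.6; -0.9 2.9 0 0; -0.9 2.9 0 0; 0 0 3 0; 0 0 3 0; 0 0 3 0; 0 0 2 0; 0 0 0 0; 0 0 0 0; 0 0 0 0"}}

```text
time_s: 26.05
tcp_pos: [0.4645, -0.3138, 0.1274]
ee_rot: [[1.0, -0.003, 0.001], [-0.003, -1.0, -0.001], [0.001, 0.001, -1.0]]
wrist_force: [-0.1, -0.2, -0.5]
gripper_width: 0.997
gripper_force: 0.0
```

Run:
```python
from m import *; import go
c=cap('top'); 
box(c,'shallow',.122)
go.plan([(.4548,-.3173,.1,-.2),(.4548,-.3173,.013,None)])
```

```text
shallow ctr [0.6537 0.1321] lugdist 0.0704 yaw -6.6 [76 74]
t 26.1 tcp [ 0.4649 -0.3138  0.128 ] yaw -0.2 F [-0.4 -0.7 -0.2] w 8.72 gf 0.0
shift [-1.01  0.35  2.8 ] rows 1 each [-1.01  0.35  2.8 ] turn 0.0
shift [-0.02 -0.01  8.7 ] rows 3 each [-0.01 -0.    2.9 ] turn 0.0
```

>>> {"name": "step_arm", "arguments": {"targets": "-1 0.35 0 0; 0 0 2.5 0; 0 0 2.5 0; 0 0 2.5 0; 0 0 2 0; 0 0 1.2 0; 0 0 0.8 0; 0 0 0 0; 0 0 0 0"}}

```text
time_s: 26.85
tcp_pos: [0.4542, -0.3173, 0.0124]
ee_rot: [[1.0, -0.004, 0.001], [-0.004, -1.0, -0.001], [0.001, 0.001, -1.0]]
wrist_force: [-0.2, 0.1, -0.2]
gripper_width: 1.0
gripper_force: 0.0
```

>>> {"name": "step_arm", "arguments": {"targets": "0 0 0 0; 0 0 0 0; 0 0 0 0; 0 0 0 0; 0 0 0 0; 0 0 0 0; 0 0 0 0; 0 0 0 0; 0 0 0 0", "claw": 4.5}}

```text
time_s: 27.6
tcp_pos: [0.454, -0.317, 0.0119]
ee_rot: [[1.0, -0.004, 0.0], [-0.004, -1.0, -0.0], [0.0, 0.0, -1.0]]
wrist_force: [-0.8, 0.8, 3.9]
gripper_width: 0.684
gripper_force: 30.0
```

>>> {"name": "step_arm", "arguments": {"targets": "0 0 -1 0; 0 0 -2 0; 0 0 -3 0; 0 0 -3 0; 0 0 -3 0; 0 0 -3 0; 0 0 -3 0; 0 0 -3 0; 0 0 -3 0; 0 0 -1 0; 0 0 0 0; 0 0 0 0"}}

```text
time_s: 28.6
tcp_pos: [0.4531, -0.3162, 0.2604]
ee_rot: [[1.0, -0.004, -0.001], [-0.004, -1.0, 0.002], [-0.001, -0.002, -1.0]]
wrist_force: [-0.4, -0.0, -2.2]
gripper_width: 0.685
gripper_force: 30.0
```

```bash
python3 go.py .653,.1325,.25,-6.8 .653,.1325,.177,-
```

```text
t 28.6 tcp [ 0.4531 -0.3162  0.2604] yaw -0.3 F [-0.4 -0.  -2.2] w 5.96 gf 30.0
shift [ 19.79 -44.96   1.1 ] rows 15 each [ 1.32 -3.    0.07] turn 6.5
shift [0.01 0.01 7.3 ] rows 3 each [0.   0.   2.43] turn 0.0
```

>>> {"name": "step_arm", "arguments": {"targets": "1.2 -2.8 0 0; 1.2 -2.8 0 0; 1.2 -2.8 0 0; 1.2 -2.8 0 0; 1.2 -2.8 0 0; 1.2 -2.8 0 0; 1.2 -2.8 0 0; 1.2 -2.8 0 0; 1.2 -2.8 0 0; 1.2 -2.8 0 0; 1.2 -2.8 0 0; 1.2 -2.8 0 0"}}

```text
time_s: 29.6
tcp_pos: [0.598, 0.0199, 0.258]
ee_rot: [[1.0, -0.004, -0.006], [-0.004, -1.0, -0.001], [-0.006, 0.001, -1.0]]
wrist_force: [0.8, 0.1, -1.8]
gripper_width: 0.684
gripper_force: 30.0
```

>>> {"name": "step_arm", "arguments": {"targets": "1.3 -2.8 0 0; 1.3 -2.8 0 0; 1.3 -2.8 0 0; 1.5 -2.9 0 3; 0 0 0 3.5; 0 0 0 0; 0 0 1.5 0; 0 0 1.5 0; 0 0 0 0; 0 0 0 0; 0 0 0 0"}}

```text
time_s: 30.52
tcp_pos: [0.6535, 0.1306, 0.2315]
ee_rot: [[0.993, -0.117, -0.0], [-0.117, -0.993, -0.001], [-0.0, 0.001, -1.0]]
wrist_force: [-0.3, -0.1, -1.7]
gripper_width: 0.688
gripper_force: 30.0
```

```bash
python3 go.py .653,.1325,.2,-6.8 .653,.1325,.174,-
```

```text
t 30.5 tcp [0.6535 0.1306 0.2315] yaw -6.7 F [-0.3 -0.1 -1.7] w 5.99 gf 30.0
shift [-0.07 -0.18  3.15] rows 1 each [-0.07 -0.18  3.15] turn 0.1
shift [ 0.  -0.   2.6] rows 1 each [ 0.  -0.   2.6] turn 0.0
```

>>> {"name": "step_arm", "arguments": {"targets": "-0.1 -0.2 1.5 0; 0 0 1.6 0; 0 0 0 0; 0 0 0.9 0; 0 0 0.7 0; 0 0 0.5 0; 0 0 0.4 0; 0 0 0.1 0; 0 0 0 0; 0 0 0 0; 0 0 0 0"}}

```text
time_s: 31.43
tcp_pos: [0.653, 0.1335, 0.175]
ee_rot: [[0.993, -0.117, 0.001], [-0.117, -0.993, 0.0], [0.001, -0.0, -1.0]]
wrist_force: [-0.5, -0.1, -1.2]
gripper_width: 0.684
gripper_force: 30.0
```

>>> {"name": "step_arm", "arguments": {"targets": "0 0 0.15 0; 0 0 0 0; 0 0 0 0; 0 0 0 0"}}

```text
time_s: 31.77
tcp_pos: [0.6533, 0.1335, 0.174]
ee_rot: [[0.993, -0.117, 0.002], [-0.117, -0.993, 0.0], [0.002, -0.0, -1.0]]
wrist_force: [0.2, 1.0, 3.0]
gripper_width: 0.688
gripper_force: 30.0
```

>>> {"name": "step_arm", "arguments": {"targets": "0 0 0 0; 0 0 0 0; 0 0 0 0; 0 0 0 0; 0 0 0 0; 0 0 0 0", "claw": 8.7}}

```text
time_s: 32.27
tcp_pos: [0.6527, 0.1334, 0.1729]
ee_rot: [[0.993, -0.117, -0.0], [-0.117, -0.993, -0.0], [-0.0, 0.0, -1.0]]
wrist_force: [0.5, 0.2, -0.6]
gripper_width: 0.984
gripper_force: 0.0
```

>>> {"name": "step_arm", "arguments": {"targets": "0 0 -1 0; 0 0 -2 0; 0 0 -3 0; 0 0 -3 0; 0 0 -2 0; 0 0 0 0; 0 0 0 0; 0 0 0 0"}}

```text
time_s: 32.93
tcp_pos: [0.6523, 0.1334, 0.2826]
ee_rot: [[0.993, -0.117, -0.001], [-0.117, -0.993, 0.0], [-0.001, -0.0, -1.0]]
wrist_force: [0.3, -0.8, -1.3]
gripper_width: 0.995
gripper_force: 0.0
```

```bash
python3 go.py .5747,-.2065,.25,-6.8
```

```text
t 32.9 tcp [0.6523 0.1334 0.2826] yaw -6.7 F [ 0.3 -0.8 -1.3] w 8.66 gf 0.0
shift [-3.72 34.67  3.26] rows 11 each [-0.34  3.15  0.3 ] turn 0.1
```

>>> {"name": "step_arm", "arguments": {"targets": "-0.3 2.9 0 0; -0.3 2.9 0 0; -0.3 2.9 0 0; -0.3 2.9 0 0; -0.3 2.9 0 0; -0.3 2.9 0 0; -0.3 2.9 0 0; -0.3 2.9 0 0; -0.3 2.9 0 0; -0.3 2.9 0 0; -0.3 2.9 0 0; -0.4 2.8 0 0", "claw": 5}}

```text
time_s: 33.93
tcp_pos: [0.5743, -0.2081, 0.2813]
ee_rot: [[0.993, -0.117, -0.003], [-0.117, -0.993, 0.001], [-0.003, -0.0, -1.0]]
wrist_force: [0.6, 0.3, 1.0]
gripper_width: 0.575
gripper_force: 0.0
```

>>> {"name": "step_arm", "arguments": {"targets": "0 0 3 0; 0 0 3 0; 0 0 3 0; 0 0 3 0; 0 0 2 0; 0 0 1.5 0; 0 0 0 0; 0 0 0 0; 0 0 0 0"}}

```text
time_s: 34.68
tcp_pos: [0.5759, -0.207, 0.1286]
ee_rot: [[0.993, -0.117, 0.001], [-0.117, -0.993, -0.001], [0.001, 0.0, -1.0]]
wrist_force: [-0.3, 0.7, 0.4]
gripper_width: 0.578
gripper_force: 0.0
```

Run:
```python
from m import *; import go
c=cap('top')
H=hsv(c); yl=(H[...,0]>18)&(H[...,0]<35)&(H[...,1]>120)&(H[...,2]>120)
yl[:, :220]=0; yl[:,310:]=0; yl[:100]=0; yl[215:]=0
n,_,st,ce=cv2.connectedComponentsWithStats(yl.astype(np.uint8))
for i in range(1,n): print('dot',st[i,4],ray(c,ce[i],.207)[:2].round(4))
s=cap('side')
print(proj(s,[.5747,-.2065,.076]),proj(s,[.5747,-.2065,0]))
a=s['frame'][140:300,320:430]; b=s['frame'][80:240,260:400]
cv2.imwrite('pics/a4.png',cv2.resize(np.hstack([a,b]),None,fx=3,fy=3,interpolation=2))
go.plan([(.5747,-.2065,.12,None),(.5747,-.2065,.042,None)])
```

```text
dot 6 [0.7093 0.1512]
dot 8 [0.7033 0.1014]
dot 7 [0.6993 0.1531]
dot 6 [0.6929 0.1029]
dot 6 [0.6892 0.1536]
dot 7 [0.6829 0.1035]
dot 7 [0.6617 0.1578]
dot 17 [0.6506 0.1076]
dot 6 [0.6518 0.1583]
dot 6 [0.6148 0.163 ]
dot 7 [0.6086 0.1124]
[369.62365442 231.92353707] [366.94559305 264.57135006]
t 34.8 tcp [ 0.5762 -0.207   0.1294] yaw -6.7 F [-0.8  0.6 -0.6] w 4.99 gf 0.0
shift [-0.16 -0.03  0.94] rows 1 each [-0.16 -0.03  0.94] turn 0.0
shift [-0.02 -0.    7.8 ] rows 3 each [-0.01 -0.    2.6 ] turn 0.0
```

View pics/a4.png

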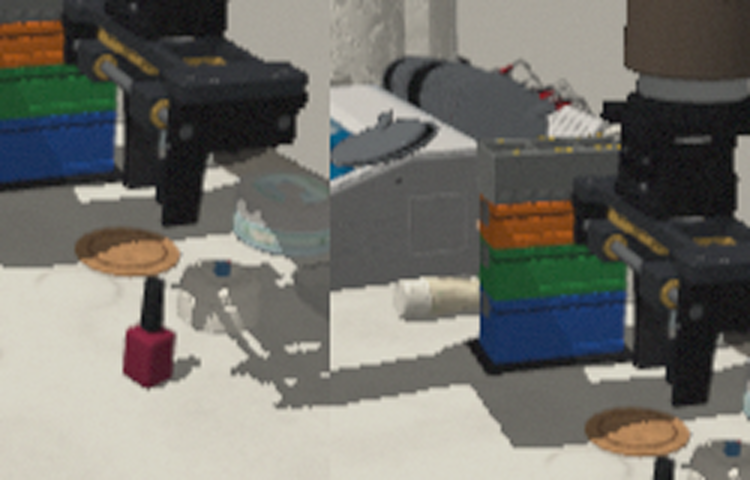

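The tower is stacked square, and the polish cap is at about (371,233), about 1 px from the prediction and under the gripper. Descending to grip the cap.

>>> {"name": "step_arm", "arguments": {"targets": "0 0 2 0; 0 0 2 0; 0 0 2 0; 0 0 1.5 0; 0 0 0.8 0; 0 0 0.4 0; 0 0 0 0; 0 0 0 0"}}

```text
time_s: 35.45
tcp_pos: [0.5763, -0.207, 0.0422]
ee_rot: [[0.993, -0.117, 0.002], [-0.117, -0.993, -0.0], [0.002, 0.0, -1.0]]
wrist_force: [-0.3, 0.0, -0.0]
gripper_width: 0.568
gripper_force: 0.0
```

>>> {"name": "step_arm", "arguments": {"targets": "0 0 0 0; 0 0 0 0; 0 0 0 0; 0 0 0 0; 0 0 0 0; 0 0 0 0; 0 0 0 0; 0 0 0 0; 0 0 0 0; 0 0 0 0", "claw": 0.5}}

```text
time_s: 36.28
tcp_pos: [0.5755, -0.2068, 0.0411]
ee_rot: [[0.993, -0.117, 0.0], [-0.117, -0.993, -0.0], [0.0, 0.0, -1.0]]
wrist_force: [-0.0, -0.4, 0.2]
gripper_width: 0.17
gripper_force: 30.0
```

>>> {"name": "step_arm", "arguments": {"targets": "0 0 -1 0; 0 0 -2 0; 0 0 -3 0; 0 0 -3 0; 0 0 -3 0; 0 0 -3 0; 0 0 -3 0; 0 0 -3 0; 0 0 -2 0; 0 0 0 0; 0 0 0 0; 0 0 0 0"}}

```text
time_s: 37.28
tcp_pos: [0.5747, -0.2066, 0.2705]
ee_rot: [[0.993, -0.117, -0.001], [-0.117, -0.993, 0.001], [-0.001, -0.001, -1.0]]
wrist_force: [-0.4, -0.6, -1.2]
gripper_width: 0.169
gripper_force: 30.0
```

```bash
python3 go.py .6116,.1378,.28,- .6116,.1378,.22,-
```

```text
t 37.3 tcp [ 0.5747 -0.2066  0.2705] yaw -6.7 F [-0.4 -0.6 -1.2] w 1.47 gf 30.0
shift [ -0.38 -34.63  -0.93] rows 10 each [-0.04 -3.46 -0.09] turn 0.0
shift [0.01 0.   6.  ] rows 2 each [0. 0. 3.] turn 0.0
```

>>> {"name": "step_arm", "arguments": {"targets": "0 -2.9 0 0; 0 -2.9 0 0; 0 -2.9 0 0; 0 -2.9 0 0; 0 -2.9 0 0; 0 -2.9 0 0; 0 -2.9 0 0; 0 -2.9 0 0; 0 -2.9 0 0; 0 -2.9 0 0; 0 -2.9 0 0; -0.4 -2.7 0 0"}}

```text
time_s: 38.28
tcp_pos: [0.6115, 0.1386, 0.2689]
ee_rot: [[0.993, -0.117, -0.003], [-0.117, -0.993, -0.001], [-0.003, 0.002, -1.0]]
wrist_force: [0.4, 0.0, -0.3]
gripper_width: 0.171
gripper_force: 30.0
```

>>> {"name": "step_arm", "arguments": {"targets": "0 0 0 0; 0 0 0 0; 0 0 0 0; 0 0 0 0"}}

```text
time_s: 38.62
tcp_pos: [0.6116, 0.1362, 0.2704]
ee_rot: [[0.993, -0.118, -0.001], [-0.118, -0.993, -0.001], [-0.001, 0.001, -1.0]]
wrist_force: [0.3, 0.5, 0.1]
gripper_width: 0.165
gripper_force: 30.0
```

Run:
```python
import go
from m import *
s=cap('side'); cv2.imwrite('pics/a5.png',cv2.resize(s['frame'][70:210,250:390],None,fx=4,fy=4,interpolation=2))
print(proj(s,[.6116,.1378,.207])-[250,70])
go.plan([(.6116,.1378,.25,None),(.6116,.1378,.217,None)])
```

```text
[69.90327655 58.02417295]
t 38.7 tcp [0.6118 0.1361 0.2707] yaw -6.8 F [-0.1 -0.1  0.1] w 1.46 gf 30.0
shift [-0.03 -0.17  2.07] rows 1 each [-0.03 -0.17  2.07] turn 0.0
shift [ 0.  -0.   3.3] rows 1 each [ 0.  -0.   3.3] turn 0.0
```

View pics/a5.png

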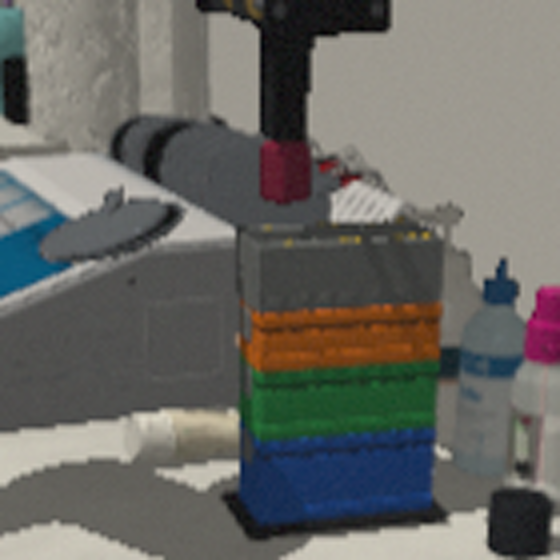

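The polish hangs upright above the left (one-dot) pocket, with its base at about (321,119), centred on the pocket. Lowering.

>>> {"name": "step_arm", "arguments": {"targets": "0 -0.2 1 0; 0 0 1 0; 0 0 1 0; 0 0 1 0; 0 0 0.8 0; 0 0 0.5 0; 0 0 0 0; 0 0 0 0; 0 0 0 0"}}

```text
time_s: 39.42
tcp_pos: [0.6119, 0.1393, 0.2178]
ee_rot: [[0.993, -0.117, -0.001], [-0.117, -0.993, -0.0], [-0.001, 0.0, -1.0]]
wrist_force: [-0.7, -0.2, -0.5]
gripper_width: 0.165
gripper_force: 30.0
```

```bash
python3 go.py .6116,.1378,.217,-
```

```text
t 39.4 tcp [0.6119 0.1393 0.2178] yaw -6.7 F [-0.7 -0.2 -0.5] w 1.43 gf 30.0
shift [-0.02  0.15  0.08] rows 1 each [-0.02  0.15  0.08] turn 0.0
```

>>> {"name": "step_arm", "arguments": {"targets": "0 0.1 0.15 0; 0 0 0 0; 0 0 0 0; 0 0 0 0"}}

```text
time_s: 39.75
tcp_pos: [0.6121, 0.1383, 0.2166]
ee_rot: [[0.993, -0.117, 0.0], [-0.117, -0.993, 0.0], [0.0, -0.0, -1.0]]
wrist_force: [-0.9, 0.5, -1.1]
gripper_width: 0.167
gripper_force: 30.0
```

>>> {"name": "step_arm", "arguments": {"targets": "0 0 0 0; 0 0 0 0; 0 0 0 0; 0 0 0 0; 0 0 0 0; 0 0 0 0", "claw": 4.5}}

```text
time_s: 40.25
tcp_pos: [0.6122, 0.1383, 0.2167]
ee_rot: [[0.993, -0.117, 0.0], [-0.117, -0.993, 0.0], [0.0, -0.0, -1.0]]
wrist_force: [0.6, -0.8, -0.0]
gripper_width: 0.49
gripper_force: 0.0
```

>>> {"name": "step_arm", "arguments": {"targets": "0 0 -1 0; 0 0 -2 0; 0 0 -3 0; 0 0 -3 0; 0 0 0 0; 0 0 0 0; 0 0 0 0"}}

```text
time_s: 40.83
tcp_pos: [0.6118, 0.1383, 0.3068]
ee_rot: [[0.993, -0.117, -0.0], [-0.117, -0.993, 0.001], [-0.0, -0.001, -1.0]]
wrist_force: [-0.5, -0.2, -0.3]
gripper_width: 0.52
gripper_force: 0.0
```

```bash
cat > tm.py <<'E'
from m import *
def timer(c):
    H=hsv(c); bl=(H[...,0]>95)&(H[...,0]<125)&(H[...,1]>80); bl[:138]=0; bl[195:]=0; bl[:,300:]&=True; bl[:,:290]=0; bl[:,410:]=0
    n,_,st,ce=cv2.connectedComponentsWithStats(bl.astype(np.uint8))
    for i in range(1,n): print('knob',st[i,4],ce[i].round(1),ray(c,ce[i],.043)[:2].round(4))
E
python3 - <<'E'
from tm import *; import go
timer(cap('top')); go.plan([(.67,-.153,.29,0)])
E
```

```text
knob 5 [375.4 158.2] [ 0.6587 -0.19  ]
t 40.9 tcp [0.6116 0.1382 0.3059] yaw -6.7 F [ 0.7  0.4 -0.4] w 4.51 gf 0.0
shift [ 9.21 28.23  1.59] rows 9 each [1.02 3.14 0.18] turn -6.7
```

The timer has been knocked to about (0.659, -0.190). Going above it with the gripper open.

```bash
python3 go.py .6587,-.19,.3,-6.7
```

```text
t 40.9 tcp [0.6116 0.1382 0.3059] yaw -6.7 F [ 0.7  0.4 -0.4] w 4.51 gf 0.0
shift [ 8.52 32.04  0.59] rows 10 each [0.85 3.2  0.06] turn -0.0
```

>>> {"name": "step_arm", "arguments": {"targets": "0.7 2.7 0 0; 0.7 2.7 0 0; 0.7 2.7 0 0; 0.7 2.7 0 0; 0.7 2.7 0 0; 0.7 2.7 0 0; 0.7 2.7 0 0; 0.7 2.7 0 0; 0.7 2.7 0 0; 0.7 2.7 0 0; 0.7 2.7 0 0; 0.8 2.4 0 0", "claw": 8.7}}

```text
time_s: 41.88
tcp_pos: [0.6583, -0.1922, 0.305]
ee_rot: [[0.993, -0.118, -0.003], [-0.118, -0.993, 0.0], [-0.003, 0.0, -1.0]]
wrist_force: [0.2, -0.1, 0.4]
gripper_width: 1.003
gripper_force: 0.0
```

>>> {"name": "step_arm", "arguments": {"targets": "0 0 3 0; 0 0 3 0; 0 0 3 0; 0 0 3 0; 0 0 3 0; 0 0 3 0; 0 0 2 0; 0 0 0 0; 0 0 0 0; 0 0 0 0"}}

```text
time_s: 42.72
tcp_pos: [0.6598, -0.1908, 0.1077]
ee_rot: [[0.993, -0.117, 0.002], [-0.117, -0.993, -0.001], [0.002, 0.001, -1.0]]
wrist_force: [-0.3, -0.2, -0.5]
gripper_width: 1.001
gripper_force: 0.0
```

Run:
```python
from tm import *; import go
c=cap('top')
s=cap('side'); H=hsv(s)
bl=(H[...,0]>95)&(H[...,0]<125)&(H[...,1]>80); bl[:215]=0; bl[280:]=0; bl[:,:380]=0; bl[:,460:]=0
n,_,st,ce=cv2.connectedComponentsWithStats(bl.astype(np.uint8))
for i in range(1,n): print('knob',st[i,4],ce[i].round(1),ray(s,ce[i],.040)[:2].round(4))
cv2.imwrite('pics/a6.png',cv2.resize(np.hstack([s['frame'][170:290,330:470],s['frame'][70:190,260:400],]),None,fx=2.8,fy=2.8,interpolation=2))
go.plan([(.6587,-.19,.005,None)])
```

```text
knob 19 [398.6 237.8] [ 0.655  -0.1945]
t 42.8 tcp [ 0.6602 -0.1907  0.1087] yaw -6.7 F [-0.5  0.4  0. ] w 8.71 gf 0.0
shift [-0.19 -0.06 10.37] rows 3 each [-0.06 -0.02  3.46] turn 0.0
```

View pics/a6.png

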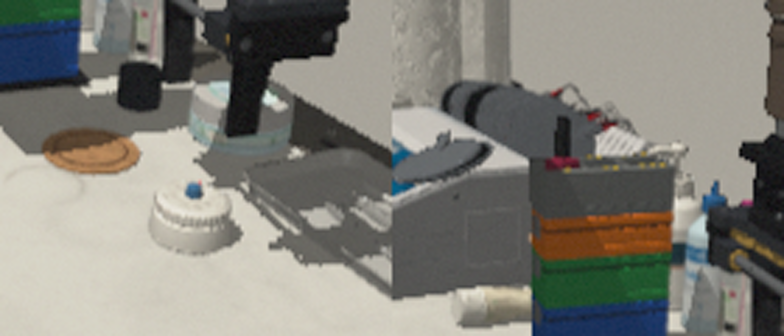

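The polish stands in its pocket. Both views put the timer at about (0.657, -0.192), between the fingers. Grasping it.

>>> {"name": "step_arm", "arguments": {"targets": "-0.3 0.15 2 0; 0 0 2 0; 0 0 2 0; 0 0 2 0; 0 0 1.3 0; 0 0 0.7 0; 0 0 0.3 0; 0 0 0 0; 0 0 0 0"}}

```text
time_s: 43.57
tcp_pos: [0.6567, -0.1918, 0.0048]
ee_rot: [[0.993, -0.117, 0.002], [-0.117, -0.993, -0.0], [0.002, 0.0, -1.0]]
wrist_force: [0.3, -0.0, 0.7]
gripper_width: 0.999
gripper_force: 0.0
```

>>> {"name": "step_arm", "arguments": {"targets": "0 0 0 0; 0 0 0 0; 0 0 0 0; 0 0 0 0; 0 0 0 0; 0 0 0 0; 0 0 0 0; 0 0 0 0; 0 0 0 0; 0 0 0 0", "claw": 4.5}}

```text
time_s: 44.4
tcp_pos: [0.6559, -0.1916, 0.0039]
ee_rot: [[0.993, -0.117, 0.0], [-0.117, -0.993, -0.0], [0.0, 0.0, -1.0]]
wrist_force: [-1.0, 0.2, 2.8]
gripper_width: 0.704
gripper_force: 30.0
```

>>> {"name": "step_arm", "arguments": {"targets": "0 0 -1 0; 0 0 -2 0; 0 0 -3 0; 0 0 -2 0; 0 0 0 0; 0 0 0 0; 0 0 0 0"}}

```text
time_s: 44.98
tcp_pos: [0.6548, -0.1914, 0.0827]
ee_rot: [[0.993, -0.118, -0.002], [-0.118, -0.993, 0.001], [-0.002, -0.001, -1.0]]
wrist_force: [-0.9, 0.1, -1.9]
gripper_width: 0.702
gripper_force: 30.0
```

Run:
```python
from tm import *; import go
c=cap('top')
H=hsv(c); m=(H[...,0]<20)&(H[...,1]>90); m[:140]=0;m[190:]=0;m[:,:295]=0;m[:,350:]=0
k=big(m); rect(c,k,.003,'coaster'); (u,v),rr=cv2.minEnclosingCircle(k); print(ray(c,(u,v),.003).round(4),rr)
go.plan([(.6565,-.0412,.09,None),(.6565,-.0412,.009,None)])
```

```text
coaster [ 0.5822 -0.0735] size 0 0 yaw 0.0
[ 0.5822 -0.0735  0.003 ] 9.999999747378752e-05
t 45.0 tcp [ 0.6545 -0.1915  0.082 ] yaw -6.8 F [-0.6  0.1 -1. ] w 6.16 gf 30.0
shift [ -1.57 -14.95  -0.79] rows 5 each [-0.31 -2.99 -0.16] turn 0.0
shift [0.03 0.   8.1 ] rows 3 each [0.01 0.   2.7 ] turn 0.0
```

>>> {"name": "step_arm", "arguments": {"targets": "-0.25 -2.5 0 0; -0.25 -2.5 0 0; -0.25 -2.5 0 0; -0.25 -2.5 0 0; -0.25 -2.5 0 0; -0.25 -2.5 0 0; 0 0 2 0; 0 0 2 0; 0 0 0 0; 0 0 0 0; 0 0 0 0; 0 0 0 0"}}

```text
time_s: 46.03
tcp_pos: [0.6592, -0.0413, 0.0445]
ee_rot: [[0.993, -0.117, 0.002], [-0.117, -0.993, -0.0], [0.002, -0.0, -1.0]]
wrist_force: [0.7, -0.3, -0.2]
gripper_width: 0.706
gripper_force: 30.0
```

```bash
python3 go.py .656,-.0415,.0075,-
```

```text
t 46.0 tcp [ 0.6592 -0.0413  0.0445] yaw -6.7 F [ 0.7 -0.3 -0.2] w 6.14 gf 30.0
shift [-0.32  0.06  3.7 ] rows 2 each [-0.16  0.03  1.85] turn 0.0
```

>>> {"name": "step_arm", "arguments": {"targets": "-0.3 0 1.3 0; 0 0 1 0; 0 0 0.7 0; 0 0 0.4 0; 0 0 0.3 0; 0 0 0 0; 0 0 0 0; 0 0 0 0"}}

```text
time_s: 46.7
tcp_pos: [0.6559, -0.0406, 0.0069]
ee_rot: [[0.993, -0.117, 0.001], [-0.117, -0.993, 0.0], [0.001, -0.0, -1.0]]
wrist_force: [0.8, -0.2, 0.6]
gripper_width: 0.702
gripper_force: 30.0
```

>>> {"name": "step_arm", "arguments": {"targets": "0 0 0 0; 0 0 0 0; 0 0 0 0; 0 0 0 0; 0 0 0 0; 0 0 0 0", "claw": 8.7}}

```text
time_s: 47.2
tcp_pos: [0.6554, -0.0406, 0.0066]
ee_rot: [[0.993, -0.117, -0.0], [-0.117, -0.993, -0.0], [-0.0, 0.0, -1.0]]
wrist_force: [0.1, 0.2, 1.6]
gripper_width: 0.984
gripper_force: 0.0
```

>>> {"name": "step_arm", "arguments": {"targets": "0 0 -1 0; 0 0 -2 0; 0 0 -3 0; 0 0 -4 0; 0 0 -4 0; 0 0 -4 0; 0 0 -4 0; 0 0 -4 0; -3 2 0 0; -3 3 0 0; -3 3 0 0; -3 3 0 0"}}

```text
time_s: 48.2
tcp_pos: [0.5234, -0.135, 0.2676]
ee_rot: [[0.993, -0.116, 0.001], [-0.116, -0.993, -0.0], [0.001, -0.0, -1.0]]
wrist_force: [0.2, -1.0, -0.1]
gripper_width: 0.997
gripper_force: 0.0
```

>>> {"name": "step_arm", "arguments": {"targets": "-3 3 0 0; -3 3 0 0; -2 3 0 0; 0 3 0 0; 0 3 0 0; 0 3 0 0; 0 0 0 0; 0 0 0 0; 0 0 0 0"}}

```text
time_s: 48.95
tcp_pos: [0.4256, -0.3027, 0.2669]
ee_rot: [[0.993, -0.118, 0.0], [-0.118, -0.993, 0.0], [0.0, -0.0, -1.0]]
wrist_force: [-0.4, -0.0, -0.1]
gripper_width: 0.997
gripper_force: 0.0
```

Run:
```python
from tm import *
c=cap('top'); s=cap('side'); timer(c)
H=hsv(c); m=(H[...,0]<20)&(H[...,1]>90); m[:140]=0;m[190:]=0;m[:,:295]=0;m[:,350:]=0
k=big(m); (u,v),rr=cv2.minEnclosingCircle(k); print('coaster',ray(c,(u,v),.003).round(4),rr)
a=cv2.resize(c['frame'][85:275,185:455],(560,394),interpolation=2); b=cv2.resize(s['frame'][90:290,270:390],(236,394),interpolation=2)
cv2.imwrite('pics/a7.png',np.hstack([a,b])); print(sense()['tcp_pos'])
```

```text
knob 5 [322.2 159.4] [ 0.6591 -0.0419]
coaster [ 0.6553 -0.0415  0.003 ] 14.630974769592285
[ 0.42590938 -0.30206366  0.26693856]
```

View pics/a7.png

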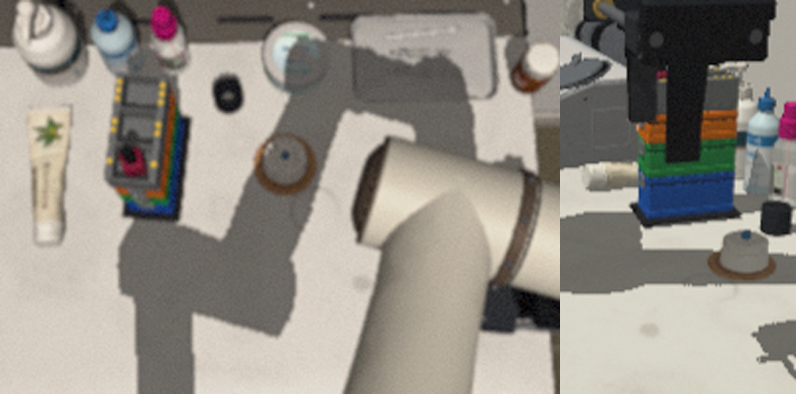

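The timer is centred on the coaster to within about 4 mm. The tower is complete, with the red polish in the one-dot pocket. The tube has not moved and the arm touches nothing.

```bash
python3 -c "
from station import r
print(r.finish_job())"
```

```text
the job is handed in; nothing more can be done
None
```

The job is handed in, with no verdict returned: the tower (deep, middle, shallow, caddy) is stacked on the plate, the dark red polish, the only one there, stands in the one-dot pocket, and the timer, knocked aside once during the run, sits within about 4 mm of its coaster's centre.

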